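# Lock the scale plate into the torsion balance

## Robot

A 6-joint arm with a two-finger parallel gripper is mounted at the origin on the work surface. World frame = base frame: x ahead of the robot, y to its left, z up, the work surface at z = 0. Lengths are in mm, angles in rad, forces in N, time in s.
With the tool pointing down it reaches from about 275 to 750 mm from the base axis. Payload 10.2 kg.
Tool frame: the origin (TCP) lies at the very end of the fingers, on their centre line; the grasp point (between the pads) lies 19 mm behind it (ctrl.grip_depth is the distance from the TCP to the grasp point, in mm); z points along the fingers, x is the direction in which the jaws open and shut, and the axes are right-handed (so a half turn about z gives the same grasp; the last joint's range is limited). The gripper opens to 85 mm and grips with 20 to 120 N. Pads are 22 mm wide; open, the fingers measure 114 mm over their backs; the gripper's body (76 mm by 85 mm) begins 54 mm behind the grasp point. The pads swing forward as they close: fully open they stand 13 mm farther back than shut.
Start: joints at [-1.538, 0.313, 1.498, -0, 1.331, -0.223], TCP at [132.822, -507.927, 231.294] pointing down, gripper open.
Joint ranges: [-2.94, 2.94], [-0.97, 2.17], [0.19, 2.56], [-1.23, 4.37], [0.02, 3.11], [-2.88, 2.88]. Speed limits (rad/s): [2.39, 2.39, 3.01, 3.14, 3.14, 3.14].

## Interface

Orientations are given as a unit quaternion [w, x, y, z].
In Python, from rig import ctrl gives the robot as it stands.
- The arm moves only by the tool play_rows, never from a script. Its argument "motion" is a list of rows, each a list of 2 entries, a list of its own where there are three numbers: the shift along the tool's x, y, z in mm, then the turn, a rotation vector about the tool's x, y, z in degrees. A call has 1 to 20 rows; each row shifts and turns the commanded pose from where the row before left it, along the tool's axes as they then stand; what a row does not reach is not made up. A row lasts 1/12 s, in which the tool goes at most 41.7 mm and 7.16 degrees, less where a joint would pass 70% of its speed; a pose out of reach is approached as far as the arm can. A call with a gripper value outside its range is refused whole. "fingers" is the finger opening in mm, from 0 to 85.4, set as the call begins (left out, the last holds). The fingers move at their own pace and stop on an object; "squeeze" is the grip in N (left out, the last holds). Time passes only in rows, so rows that do not move let the fingers close. It gives the time, the measured TCP pose, the force and the opening at its end, in the units of the state.
- ctrl.sense(): the state, without advancing time (a new reading comes with each control period).
- ctrl.capture(name): name is "side" or "top"; returns the picture (480x640x3 uint8, red, green, blue); there is no depth.
- ctrl.get_calibration(name): a dict with "K" (3x3 intrinsics, pixels), "R" (3x3) and "t" (3): a world point X has camera coordinates R X + t. Camera axes: x right, y down, z forward; pixel columns grow to the right and rows downward; lengths in mm; the calibration is good to about 2 mm. A picture is of the moment at which its call begins. get_calibration takes no time and is no camera call.
- ctrl.finish_job(): hands the job in, once; it reports no verdict.
Trained networks look in the newest picture that a camera, given by its name, has taken for a name from the list of things; names that differ only in an ending like _2 or _b are one class to them, and where a whole thing is asked for, a point or a joint stands for the part that bears it (a point fixed in the world has none). Each returns a list of dicts, best first, with "p" (0 to 1); they miss things now and then, are a little off and sometimes report something else, mostly with a low value. They report only what shows in the picture. A call takes as long as a camera call. They do not tell look-alikes from the thing itself.
- ctrl.spot_in(camera, name): "position" ([column, row] as shares, 0 to 1, of the picture: columns of its width, rows of its height, amid what is visible of it).
The state is a dict: "time_s": time; "joints": joint angles; "dq": joint speeds; "tau": joint torques, N m; "eef_pos": TCP position; "ee_rot": TCP orientation; "force": force on the tool from outside, world axes, zero at the start; "wrist_torque": the same for the moment, N m; "grip_width": opening from 0.0 (shut) to 1.0 (fully open).
Only numpy, scipy, OpenCV 4.12 (cv2) and the standard library are available. Lean on these libraries where they do the work, as an engineer would, in place of code of your own. Each camera call takes 0.05 s, during which the arm holds its last target. There are 200 camera calls.

## Task

Take the white scale plate with the blue grip out of the wooden rack and slide it edgewise down into the slotted holder on the torsion balance's black base, fully home and with its foot towards the red T-knob. Once it stands there, push the spring-loaded captive T-knob all the way down and, while it is down, turn it clockwise (seen from above) to its stop, so that it stays locked down over the foot when you let go. Leave the dark plate and the other loose things where they are.

Things in the scene. Friction and masses are not known exactly. Their poses are not given: they have to be found in the camera images.
- scale_plate: White scale plate, upright, in one of the rack's two slots at the start. Origin: middle of the lower edge of its main panel. Panel 90 mm along its x, 5 mm thick along y, 72 mm tall; a foot 18 mm long and 17 mm tall sticks out at the bottom of the +x end (x 45 to 63 mm). Blue grip bar, 60 mm long, 12 mm thick in y, z 50 to 72 mm, centred over the origin. About 90 g.
- scale_foot (a point): Outer top corner of the scale plate's foot (63 mm along the plate's x, 17 mm above its lower edge).
- dark_plate: Black plate of the same shape with a yellow grip bar, in the rack's other slot. Leave it.
- rack: Fixed wooden rack, 124 mm along its x, 150 mm along y, 36 mm tall; origin in the middle of its underside. Two slots along x at y = -36 and +36 mm, 9 mm wide, slot floors 10 mm above the table. Either may hold the scale plate. It differs in place and yaw from run to run.
- balance: Fixed torsion balance; origin in the middle of its underside; place and yaw vary. Black base 240 mm along its x, 380 mm along y, top 30 mm above the table. Holder and knob stand at y = +110 mm; a glass tower 450 mm tall, 60 mm thick, 200 mm long in x at y = -135 mm; a glass cylinder 100 mm tall, 36 mm wide at x = 85, y = -50 mm.
- slot (a point): Middle of the floor of the aluminium slotted holder on the base; axes as the balance's. Slot along x, 88 mm long, 8 mm wide, flared lips (16 mm at the mouth), jaws 29 mm tall. A 20 mm tall stop closes the -x end 49 mm from the middle; the +x end, towards the knob, is open for the plate's foot. With the plate fully home its origin is here and its axes match.
- knob_top (a point): Middle of the top of the red T-knob, on its upright axis, 94 mm from the slot along the slot's +x; turns and sinks with it; x along the T-bar. Bar 82 mm long, 14 mm wide, top 86 mm above the table when up. A round black flange, 50 mm across, surrounds its lower 8 mm (flange top 20 mm below this point). The bar starts across the slot's line and at its stop lies along it, over the foot.
- knob_push (a joint): How far the knob is pushed down: 0 up, 0.010 m bottomed; a spring lifts it with 2 to 6 N. It can turn only when pushed about 8 mm or more; once turned, it stays caught at about 7.5 mm.
- knob_turn (a joint): Angle of the knob: 0 at the start, grows clockwise seen from above, stop at 1.5 rad.
- bottle: White plastic bottle, 56 mm across, 130 mm tall; origin under its middle. Leave it.
- pad: Black rubber pad 90 x 45 x 14 mm lying flat. Leave it.
- screwdriver: Screwdriver 200 mm long lying on the table. Leave it.
- weight: Brass weight, 44 mm across, 35 mm tall. Leave it.
Mind the look-alikes: they are no part of the job. Leave any turquoise look-alike of the scale_plate alone.

How it is judged (in metres and radians):
On the way, in this order (a step that is already met when the one before it is completed fails the run):
1. the scale plate stands fully home in the holder, foot towards the knob (z of scale_plate in the frame of slot between -0.004 and 0.004 m and x of scale_plate in the frame of slot between -0.008 and 0.008 m and y of scale_plate in the frame of slot between -0.005 and 0.005 m and angle between scale_plate's own z axis and vertical below 0.25 rad and angle between the x axis of scale_plate and the x axis of slot, either way round below 0.15 rad and distance between scale_foot and knob_top below 0.09 m), for 0.2 s.
2. then the knob is pushed down (7 mm or more) (value of joint knob_push above 0.007 m), for 0.05 s.
3. and, still down, turned clockwise to its stop (1.3 rad or more) (value of joint knob_turn above 1.3 rad and value of joint knob_push above 0.006 m), for 0.2 s.
At the end, for the whole second after the job is handed in: The scale plate rests in the holder: within 4 mm of home in height, 8 mm along, 5 mm across, 0.15 rad of the slot's direction, 0.25 rad of upright, foot corner within 90 mm of the knob's top. The knob is turned 1.3 rad or more and stays down 6 mm or more by itself (all of step 1 and all of step 3 and linear speed of scale_plate below 0.02 m/s); the robot touches nothing.
It fails at once if the dark plate is moved by more than 30 mm (distance of dark_plate from where it was at the start of the episode above 0.03 m).
It fails at once if the bottle is moved by more than 30 mm (distance of bottle from where it was at the start of the episode above 0.03 m).
It fails at once if the pad is moved by more than 30 mm (distance of pad from where it was at the start of the episode above 0.03 m).
It fails at once if the screwdriver is moved by more than 30 mm (distance of screwdriver from where it was at the start of the episode above 0.03 m).
It fails at once if the weight is moved by more than 30 mm (distance of weight from where it was at the start of the episode above 0.03 m).
It also fails if it takes over 58 s, if anything falls off the work surface, if the arm or the gripper's body presses on something with over 40 N, if the wrist force passes 120 N, or if a joint passes its speed limit or range.

## Working session

There is one attempt and no reset: what is moved stays moved. The work goes in short steps, Python scripts to look and compute and a tool call to move; the robot and the scene stay as the last step left them, time stands still between calls to the robot, and variables do not carry over. Pictures are saved under pics/ and viewed, about 8 in all and at most 12, crops included, and the job is handed in when it is done.

Besides the shell and the picture viewer there is one more tool, called after ">>>" as name([rows], argument=value, ...), one row to a line, values as JSON. play_rows: Moves the arm, as the interface text tells. Its arguments: {"type":"object","properties":{"motion":{"type":"array"},"fingers":{"type":"number"},"squeeze":{"type":"number"}},"required":["motion"]}

```bash
mkdir -p pics
cat > h.py <<'E'
import numpy as np,cv2
from rig import ctrl
def cap(c,n):
    im=ctrl.capture(c); cv2.imwrite(f'pics/{n}.png',cv2.cvtColor(im,cv2.COLOR_RGB2BGR)); return im
def proj(c,X):
    k=ctrl.get_calibration(c);K,R,t=[np.array(k[a],float) for a in('K','R','t')]
    p=(np.atleast_2d(X)@R.T+t.reshape(3))@K.T; return p[:,:2]/p[:,2:]
def ray(c,uv,z):
    k=ctrl.get_calibration(c);K,R,t=[np.array(k[a],float) for a in('K','R','t')]
    C=-R.T@t.reshape(3); d=R.T@np.linalg.inv(K)@np.array([uv[0],uv[1],1.]); return C+d*(z-C[2])/d[2]
E
python3 - <<'E'
from h import *
for c in('top','side'):
    cap(c,c+'0'); k=ctrl.get_calibration(c); R=np.array(k['R']);print(c,-R.T@np.array(k['t']).ravel(),k['K'][0],R[2])
    for n in('scale_plate','dark_plate','rack','balance','slot','knob_top','bottle'):
        print(n,[(round(d['p'],2),np.round(np.array(d['position'])*[640,480]).tolist()) for d in ctrl.spot_in(c,n)[:3]])
print(ctrl.sense())
E
```

```text
top [335.409484   156.199709   858.69234894] [458.79400914   0.         320.83290984] [ 0.23577934 -0.02369241 -0.97151777]
scale_plate [(0.91, [220.0, 258.0]), (0.8, [146.0, 353.0]), (0.67, [221.0, 397.0])]
dark_plate [(0.91, [257.0, 264.0]), (0.6, [165.0, 186.0])]
rack [(0.61, [243.0, 267.0])]
balance [(0.84, [521.0, 217.0])]
slot [(0.96, [519.0, 216.0])]
knob_top [(0.9, [406.0, 211.0])]
bottle [(0.66, [281.0, 142.0])]
side [358.67963178 815.73959943 764.34576811] [542.08900767   0.         316.19461227] [ 0.18727863 -0.69152302 -0.69765509]
scale_plate [(0.71, [441.0, 371.0]), (0.67, [296.0, 325.0]), (0.57, [374.0, 435.0])]
dark_plate [(0.61, [314.0, 294.0])]
rack [(0.79, [301.0, 342.0])]
balance [(0.65, [354.0, 132.0])]
slot [(0.95, [357.0, 133.0])]
knob_top [(0.67, [322.0, 189.0])]
bottle [(0.96, [204.0, 251.0])]
{'time_s': 0.8, 'joints': array([-1.53840138e+00,  3.12918101e-01,  1.49771253e+00,  4.69254708e-06,
        1.33098885e+00, -2.23421820e-01]), 'dq': array([-0.00032063,  0.00089206,  0.00042945, -0.00130344,  0.00099541,
        0.00180845]), 'tau': array([-4.88354317e-05, -4.12145770e+01, -2.59891266e+01, -6.60660476e-05,
        4.92000581e-04, -6.82228631e-06]), 'eef_pos': array([ 132.82218721, -507.92537006,  231.28018653]), 'ee_rot': array([-1.17953804e-05,  7.91528457e-01, -6.11132311e-01, -6.77802885e-06]), 'force': array([-0.12152266,  0.14309884, -0.19790228]), 'wrist_torque': array([-0.0038757 , -0.03050609, -0.02914918]), 'grip_width': 0.9989436952554527}
```

View pics/top0.png

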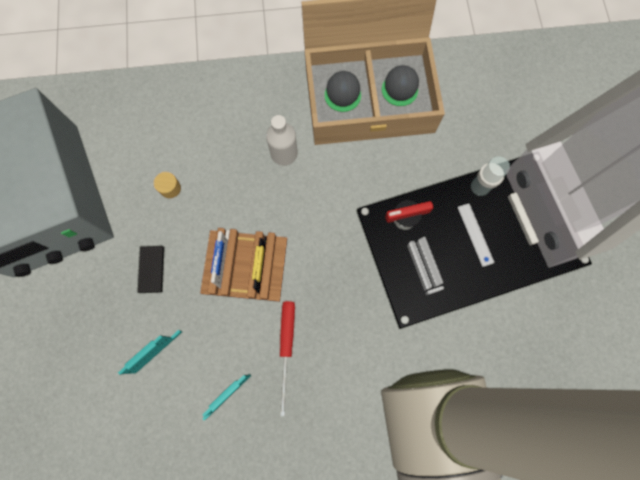

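View pics/side0.png

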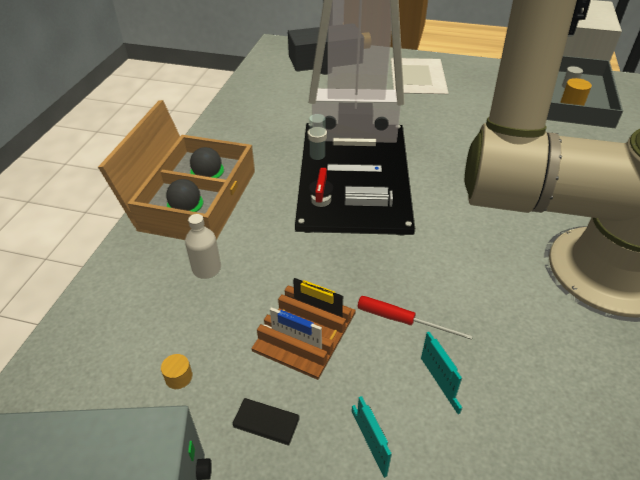

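Candidates for the scale plate: white/blue at top (218,258), side (296,325); turquoise at top (150,353) and (226,397), dark at top (258,264). I choose the white one with the blue grip. The net's "slot" (519,216) is wrong: the holder is at top (427,265), beside the knob (408,212). Next is a close crop to check.

Run:
```python
from h import *
t=cv2.imread('pics/top0.png');s=cv2.imread('pics/side0.png')
f=lambda im,x,y,w,h:cv2.resize(im[y:y+h,x:x+w],(400,300),interpolation=cv2.INTER_CUBIC)
a=np.vstack([np.hstack([f(t,195,220,100,75+5-5),f(s,245,270,120,90+20-20)]),np.hstack([f(t,380,190,120,90),f(s,290,140,120,90)])])
a=np.vstack([np.hstack([f(t,195,222,112,84),f(s,245,270,120,90)]),np.hstack([f(t,380,192,140,105),f(s,290,140,128,96)])])
cv2.imwrite('pics/crop1.png',a)
for c in('top','side'):
  print(c,proj(c,[[400,0,0],[500,0,0],[400,100,0],[400,0,100]]).round(1).tolist())
```

```text
top [[401.4, 314.0], [393.6, 261.7], [348.0, 319.8], [411.6, 308.3]]
side [[401.2, 232.9], [353.1, 224.7], [393.6, 267.9], [406.5, 195.0]]
```

View pics/crop1.png

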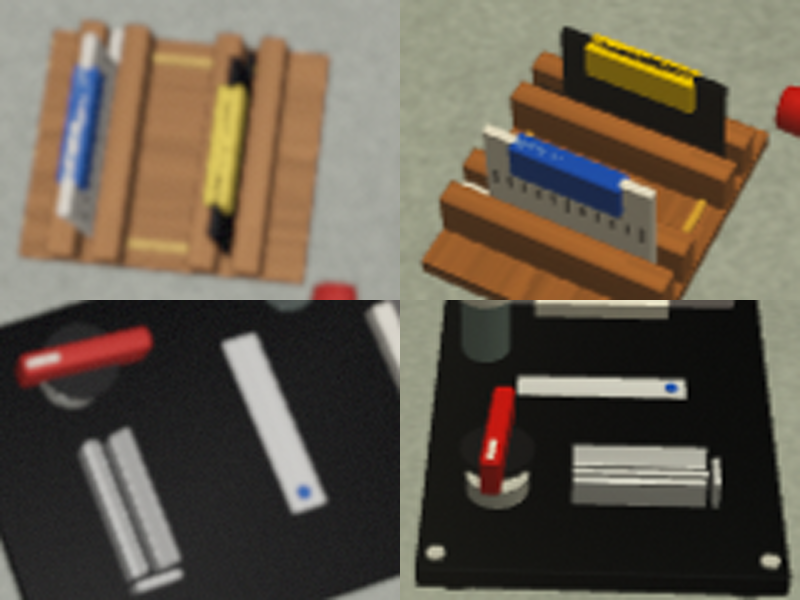

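```bash
cat > fit.py <<'E'
from h import *
from scipy.optimize import least_squares
T=lambda s,ox,oy,dx,dy:lambda u,v:((u-dx)/s+ox,(v-dy)/s+oy)
rt=T(400/112,195,222,0,0);rs=T(400/120,245,270,400,0);bt=T(400/140,380,192,0,300);bs=T(3.125,290,140,400,300)
def fit(obs,p0,name):
    def W(p,P):
        c,s=np.cos(p[2]),np.sin(p[2]);return np.array([p[0]+c*P[0]-s*P[1],p[1]+s*P[0]+c*P[1],P[2]])
    f=lambda p:np.concatenate([proj(c,W(p,P))[0]-uv for c,P,uv in obs])
    r=least_squares(f,p0,loss='soft_l1',x_scale=[10,10,.1]);print(name,r.x.round(3));print(r.fun.size and f(r.x).reshape(-1,2).round(1).tolist());return r.x
if __name__=='__main__':
    fit([('top',(45,0,82),rt(92,34)),('top',(-45,0,82),rt(65,214)),('side',(45,2.5,82),rs(485,127)),('side',(-45,2.5,82),rs(657,190)),
     ('top',(30,6,82),rt(78,66)),('top',(-30,6,82),rt(58,184)),('side',(30,6,82),rs(512,140)),('side',(-30,6,82),rs(625,190)),('side',(-30,6,60),rs(620,215)),('side',(30,6,60),rs(513,175))],[480,320,0],'plate')
    fit([('top',(62,75,10),rt(52,30)),('top',(62,-75,10),rt(328,52)),('top',(-62,-75,10),rt(303,282)),('top',(-62,75,10),rt(22,257))],[480,280,0],'rack')
    fit([('top',(120,190,30),(358,209)),('top',(-120,190,30),(401,327)),('top',(-120,-190,30),(591,262)),('side',(120,190,30),bs(418,583)),('side',(-120,190,30),bs(790,588)),
     ('top',(94,110,86),bt(85,356)),('top',(44,110,59),bt(107,435)),('top',(-44,110,59),bt(154,573)),
     ('side',(44,110,59),bs(572,467)),('side',(-44,110,59),bs(707,472))],[500,-150,0],'bal')
E
python3 fit.py
```

```text
plate [ 5.2638e+02  3.1773e+02 -1.9700e-01]
[[0.1, -0.1], [0.3, -0.0], [0.7, 0.1], [-0.0, 1.1], [-0.6, -1.1], [0.0, -0.6], [-0.3, 1.0], [-0.1, -0.7], [1.5, 0.3], [0.2, -1.0]]
rack [ 5.21999e+02  2.82807e+02 -1.90000e-01]
[[-0.1, -0.2], [0.3, -0.1], [0.6, -0.0], [-1.1, 0.3]]
bal [ 5.06733e+02 -1.49317e+02  1.99000e-01]
[[-0.3, 8.0], [-0.1, 13.6], [5.6, 14.8], [8.8, -4.1], [11.5, -1.7], [-2.1, -3.7], [-3.0, -1.4], [-2.1, -3.6], [-1.0, -2.7], [-1.0, -3.0]]
```

Run:
```python
from fit import *
C=[('top',(120,190,30),(358,209)),('top',(-120,190,30),(401,327)),('top',(-120,-190,30),(591,262)),('side',(120,190,30),bs(418,583)),('side',(-120,190,30),bs(790,588))]
fit(C[:3],[500,-150,0],'topc');fit(C[3:],[500,-150,0],'sidec')
H=[('top',(94,110,86),bt(85,356)),('top',(44,110,59),bt(107,435)),('top',(-44,110,59),bt(154,573)),
     ('side',(44,110,59),bs(572,467)),('side',(-44,110,59),bs(707,472))]
fit(H,[500,-150,0],'hold');fit(H[1:],[500,-150,0],'hold only');
for c,_,uv in C: print(ray(c,uv,30).round(1))
for c,P,uv in H: print(ray(c,uv,P[2]).round(1))
```

```text
topc [ 5.30952e+02 -1.49905e+02  2.16000e-01]
[[-2.1, -2.2], [-0.1, 1.2], [2.9, -0.1]]
sidec [ 5.29978e+02 -1.35332e+02  2.30000e-01]
[[-1.6, -0.1], [1.6, -0.1]]
hold [ 5.00969e+02 -1.51636e+02  1.88000e-01]
[[-0.0, -1.6], [-1.2, 0.8], [-0.8, -1.1], [1.4, -3.2], [1.4, -3.2]]
hold only [ 4.99672e+02 -1.52323e+02  1.66000e-01]
[[-0.7, 0.1], [-1.2, -1.5], [1.0, -3.6], [0.9, -3.0]]
[602.6  58.   30. ]
[375.1   9.5  30. ]
[ 454.9 -355.9   30. ]
[600.5  76.4  30. ]
[372.8  23.5  30. ]
[570.  -25.6  86. ]
[525.  -37.8  59. ]
[435.2 -52.8  59. ]
[524.3 -24.7  59. ]
[438.3 -41.1  59. ]
```

Run:
```python
from h import *
t=cv2.imread('pics/top0.png');s=cv2.imread('pics/side0.png')
f=lambda im,x,y,w,h:cv2.resize(im[y:y+h,x:x+w],(400,600),interpolation=cv2.INTER_CUBIC)
g=lambda im,x,y,w,h:cv2.resize(im[y:y+h,x:x+w],(w*8//2*1,h*8//2*1),interpolation=cv2.INTER_CUBIC)
A=cv2.resize(t[192:302,382:446],(349,600),interpolation=cv2.INTER_CUBIC)
B=cv2.resize(s[160:216,304:402],(450,257),interpolation=cv2.INTER_CUBIC)
B=np.vstack([B,np.zeros((343,450,3),np.uint8)])
B[270:270+int(45*450/70)]=cv2.resize(s[172:217,328:398],(450,int(45*450/70)),interpolation=cv2.INTER_CUBIC)
cv2.imwrite('pics/crop2.png',cv2.convertScaleAbs(np.hstack([A,B]),alpha=1.2,beta=10))
```

```text
(no output)
```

View pics/crop2.png

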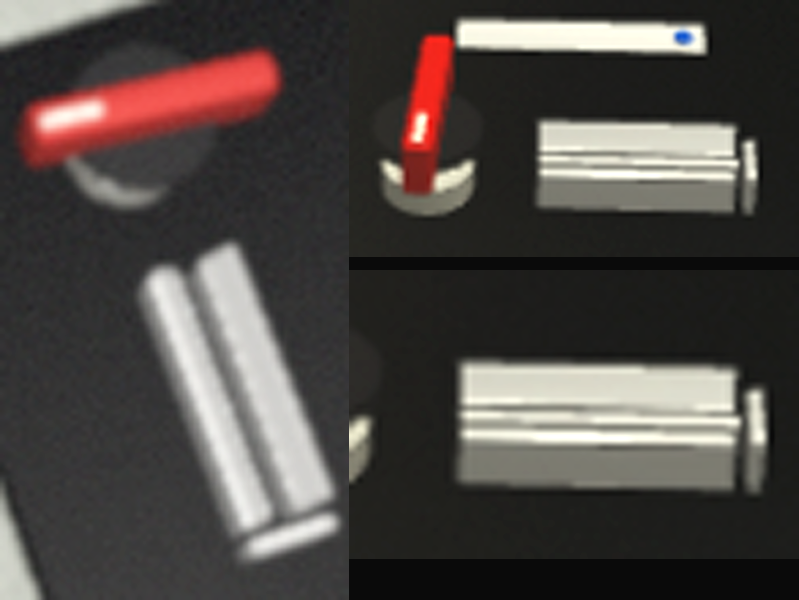

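Run:
```python
from fit import *
t=T(600/110,382,192,0,0); s=T(450/70,328,172,349,270)
obs=[('top',44,-1,59,t(238,243)),('top',-44,-1,59,t(335,495)),('top',44,1,30,t(140,295)),('top',-44,1,30,t(240,530)),
('side',44,-1,59,s(460,362)),('side',-44,-1,59,s(738,368)),('side',44,1,30,s(457,485)),('side',-44,1,30,s(735,490)),
('top',94,0,66,t(143,116)),('top',-51,0,50,t(290,533))]
def f(p):
    c,sn=np.cos(p[2]),np.sin(p[2]);r=[]
    for cam,x,k,z,uv in obs:
        y=k*p[3]; r.append(proj(cam,[p[0]+c*x-sn*y,p[1]+sn*x+c*y,z])[0]-uv)
    return np.concatenate(r)
r=least_squares(f,[480,-45,.2,15],loss='soft_l1',x_scale=[10,10,.1,5]);print(r.x.round(3));print(f(r.x).reshape(-1,2).round(1).tolist())
p=r.x;k=p[:2]+94*np.array([np.cos(p[2]),np.sin(p[2])]);print('knob',k)
for uv,z in((t(195,265),45),(t(275,515),45),(t(143,116),66),(t(152,93),86)):print(ray('top',uv,z).round(1))
for uv,z in((s(462,413),45),(s(738,420),45)):print('s',ray('side',uv,z).round(1))
from scipy.spatial.transform import Rotation as Ro
q=ctrl.sense()['ee_rot'];print(Ro.from_quat([q[1],q[2],q[3],q[0]]).as_matrix().round(3))
```

```text
[ 4.82285e+02 -4.71410e+01  2.15000e-01  1.38080e+01]
[[-1.1, 0.2], [-0.5, -0.2], [-0.4, -0.8], [-1.3, 0.8], [0.7, -1.1], [0.1, -1.2], [0.7, -0.9], [0.1, -0.8], [-0.1, -0.5], [0.7, -0.2]]
knob [574.12894163 -27.12507272]
[525.8 -41.4  45. ]
[439.3 -54.2  45. ]
[573.2 -27.1  66. ]
[574.6 -26.5  86. ]
s [526.  -39.1  45. ]
s [439.2 -57.3  45. ]
[[ 0.253 -0.967  0.   ]
 [-0.967 -0.253  0.   ]
 [-0.    -0.    -1.   ]]
```

>>> play_rows([
  [[-37, 0, -14], [0, 0, 0]],
  [[-37, 0, -14], [0, 0, 0]],
  [[-37, 0, -14], [0, 0, 0]],
  [[-37, 0, -14], [0, 0, 0]],
  [[-37, 0, -14], [0, 0, 0]],
  [[0, 0, 0], [0, 0, 0]],
], fingers=60, squeeze=60)

```text
time_s: 1.3
eef_pos: [85.6, -325.6, 304.4]
ee_rot: [0.003, 0.792, -0.611, 0.002]
force: [-0.6, -1.4, 0.9]
grip_width: 0.701
```

>>> play_rows([
  [[-2.3, -39.4, 0], [0, 0, -6.65]],
  [[-2.3, -39.4, 0], [0, 0, -6.65]],
  [[-2.3, -39.4, 0], [0, 0, -6.65]],
  [[-2.3, -39.4, 0], [0, 0, -6.65]],
  [[-2.3, -39.4, 0], [0, 0, -6.65]],
  [[-2.3, -39.4, 0], [0, 0, -6.65]],
  [[-2.3, -39.4, 0], [0, 0, -6.65]],
  [[-2.3, -39.4, 0], [0, 0, -6.65]],
  [[-2.3, -39.4, 0], [0, 0, -6.65]],
  [[-2.3, -39.4, 0], [0, 0, -6.65]],
  [[-2.3, -39.4, 0], [0, 0, -6.65]],
  [[-2.3, -39.4, 0], [0, 0, -6.65]],
  [[-2.3, -39.4, 0], [0, 0, -6.65]],
  [[-2.3, -39.4, 0], [0, 0, -6.65]],
  [[-2.3, -39.4, 0], [0, 0, -6.65]],
  [[-2.3, -39.4, 0], [0, 0, -6.65]],
  [[0, 0, 0], [0, 0, 0]],
  [[0, 0, 0], [0, 0, 0]],
])

```text
time_s: 2.8
eef_pos: [290.5, 177.2, 301.4]
ee_rot: [0.0, 0.963, 0.27, 0.0]
force: [0.6, 0.2, -0.1]
grip_width: 0.701
```

```bash
cat >> h.py <<'E'
from scipy.spatial.transform import Rotation as Ro
def rel(x,y,z,a):
    "total tool-frame move (shift first, then turn) to TCP x,y,z with tool x at world angle a, pointing down"
    s=ctrl.sense();q=s['ee_rot'];M=Ro.from_quat([q[1],q[2],q[3],q[0]])
    G=Ro.from_matrix(np.array([[np.cos(a),np.sin(a),0],[np.sin(a),-np.cos(a),0],[0,0,-1]]))
    M0=M.as_matrix()
    print('t',round(s['time_s'],2),'tcp',s['eef_pos'].round(1),'a',round(np.arctan2(M0[1,0],M0[0,0]),4),'tilt',M0[2].round(3),'F',s['force'].round(1),'w',round(s['grip_width']*85.4,1),'j',s['joints'].round(2))
    print('shift now-frame',(M0.T@(np.array([x,y,z])-s['eef_pos'])).round(1),'turn',(M.inv()*G).as_rotvec(degrees=True).round(2),'shift after turn',(G.as_matrix().T@(np.array([x,y,z])-s['eef_pos'])).round(1))
E
python3 -c "
from h import *
rel(526.4,317.7,180,1.376)"
```

```text
t 2.8 tcp [290.5 177.2 301.4] a 0.5469 tilt [ 0.  0. -1.] F [ 0.6  0.2 -0.1] w 59.9 j [ 0.2  -0.17  1.83 -0.    1.47 -0.35]
shift now-frame [274.5   2.7 121.5] turn [ 2.00e-02 -1.00e-02 -4.75e+01] shift after turn [183.5 204.3 121.4]
```

>>> play_rows([
  [[0, 0, 0], [0, 0, -6.8]],
  [[0, 0, 0], [0, 0, -6.8]],
  [[0, 0, 0], [0, 0, -6.8]],
  [[0, 0, 0], [0, 0, -6.8]],
  [[0, 0, 0], [0, 0, -6.8]],
  [[0, 0, 0], [0, 0, -6.8]],
  [[0, 0, 0], [0, 0, -6.7]],
  [[18.4, 20.4, 13.6], [0, 0, 0]],
  [[18.4, 20.4, 13.6], [0, 0, 0]],
  [[18.4, 20.4, 13.6], [0, 0, 0]],
  [[18.4, 20.4, 13.6], [0, 0, 0]],
  [[18.4, 20.4, 13.6], [0, 0, 0]],
  [[18.4, 20.4, 13.6], [0, 0, 0]],
  [[18.4, 20.4, 13.6], [0, 0, 0]],
  [[18.4, 20.4, 13.6], [0, 0, 0]],
  [[18.4, 20.4, 13.6], [0, 0, 0]],
  [[18.4, 20.4, 13.6], [0, 0, 0]],
  [[0, 0, 0], [0, 0, 0]],
  [[0, 0, 0], [0, 0, 0]],
], fingers=40)

```text
time_s: 4.38
eef_pos: [528.9, 313.9, 163.4]
ee_rot: [-0.0, 0.775, 0.632, -0.001]
force: [-0.1, -0.8, -0.0]
grip_width: 0.47
```

```bash
python3 -c "
from h import *
rel(526.4,317.7,54,1.376)
t=cap('top','t1')[200:320,150:310];s=cap('side','s1')[220:340+60,200:440]
a=cv2.resize(t,(800,600)) ; b=cv2.resize(s,(400,300))
cv2.imwrite('pics/c3.png',np.hstack([cv2.resize(t,(400,300)),b])[:,:,::-1])"
```

```text
t 4.38 tcp [528.9 313.9 163.4] a 1.3679 tilt [-0.002 -0.002 -1.   ] F [-0.1 -0.8 -0. ] w 40.1 j [ 0.35  0.57  1.3  -0.    1.28 -1.02]
shift now-frame [  3.4  -2.9 109.4] turn [-0.14  0.1  -0.47] shift after turn [  3.2  -3.2 109.4]
```

View pics/c3.png

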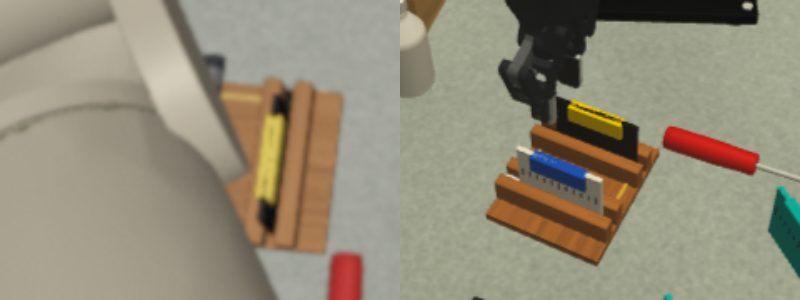

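The scale plate is undisturbed and the fingers are above it (side view), so I descend and grip.

>>> play_rows([
  [[3.2, -3, 0], [0, 0, -0.5]],
  [[0, 0, 14], [0, 0, 0]],
  [[0, 0, 14], [0, 0, 0]],
  [[0, 0, 14], [0, 0, 0]],
  [[0, 0, 14], [0, 0, 0]],
  [[0, 0, 14], [0, 0, 0]],
  [[0, 0, 14], [0, 0, 0]],
  [[0, 0, 14], [0, 0, 0]],
  [[0, 0, 11], [0, 0, 0]],
  [[0, 0, 0], [0, 0, 0]],
  [[0, 0, 0], [0, 0, 0]],
])

```text
time_s: 5.4
eef_pos: [525.4, 319.3, 56.9]
ee_rot: [0.0, 0.771, 0.636, 0.0]
force: [-0.1, -0.2, 0.1]
grip_width: 0.468
```

```bash
python3 -c "
from h import *
rel(526.4,317.7,54,1.376)
s=cap('side','s2')[270:390,230:390]
cv2.imwrite('pics/c4.png',cv2.resize(s,(640,480),interpolation=cv2.INTER_CUBIC)[:,:,::-1])"
```

```text
t 5.4 tcp [525.4 319.3  56.9] a 1.3798 tilt [ 0.  0. -1.] F [-0.1 -0.2  0.1] w 40.0 j [ 0.36  0.68  1.4   0.    1.06 -1.02]
shift now-frame [-1.4  1.3  2.9] turn [ 0.02 -0.01  0.21] shift after turn [-1.4  1.3  2.9]
```

View pics/c4.png

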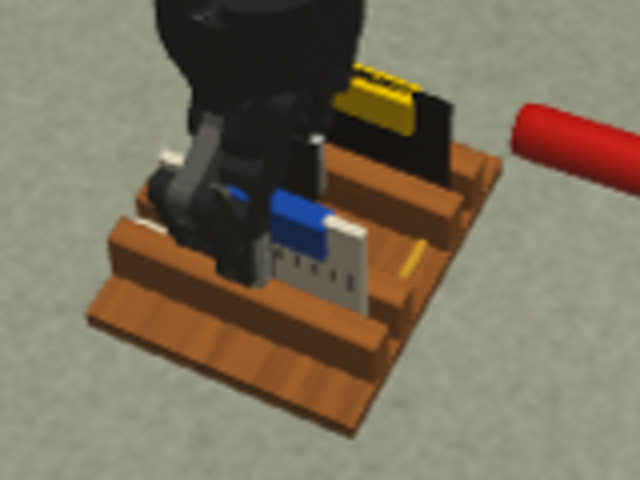

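Fingers straddle the blue grip, near the middle of the plate. Closing.

>>> play_rows([
  [[0, 0, 2], [0, 0, 0]],
  [[0, 0, 0], [0, 0, 0]],
  [[0, 0, 0], [0, 0, 0]],
  [[0, 0, 0], [0, 0, 0]],
  [[0, 0, 0], [0, 0, 0]],
  [[0, 0, 0], [0, 0, 0]],
  [[0, 0, 0], [0, 0, 0]],
  [[0, 0, 0], [0, 0, 0]],
  [[0, 0, 0], [0, 0, 0]],
  [[0, 0, 0], [0, 0, 0]],
], fingers=0, squeeze=60)

```text
time_s: 6.28
eef_pos: [525.7, 319.5, 55.0]
ee_rot: [0.0, 0.771, 0.636, 0.001]
force: [-1.6, 0.2, 4.8]
grip_width: 0.128
```

>>> play_rows([
  [[0, 0, -10], [0, 0, 0]],
  [[0, 0, -15], [0, 0, 0]],
  [[0, 0, -15], [0, 0, 0]],
  [[0, 0, -20], [0, 0, 0]],
  [[0, 0, -20], [0, 0, 0]],
  [[0, 0, -20], [0, 0, 0]],
  [[0, 0, -20], [0, 0, 0]],
  [[0, 0, 0], [0, 0, 0]],
  [[0, 0, 0], [0, 0, 0]],
])

```text
time_s: 7.03
eef_pos: [525.5, 319.4, 174.9]
ee_rot: [0.0, 0.771, 0.636, 0.001]
force: [-0.2, 0.2, -2.4]
grip_width: 0.132
```

```bash
python3 -c "
from h import *
rel(482.3,-47,165,1.786)
s=cap('side','s3')[200:350,200:400]
cv2.imwrite('pics/c5.png',cv2.resize(s,(640,480),interpolation=cv2.INTER_CUBIC)[:,:,::-1])"
```

```text
t 7.03 tcp [525.5 319.4 174.9] a 1.3798 tilt [ 0.001  0.001 -1.   ] F [-0.2  0.2 -2.4] w 11.3 j [ 0.36  0.55  1.29  0.    1.3  -1.02]
shift now-frame [-368.    27.1    9.7] turn [  0.07  -0.03 -23.27] shift after turn [-348.8 -120.5    9.9]
```

View pics/c5.png

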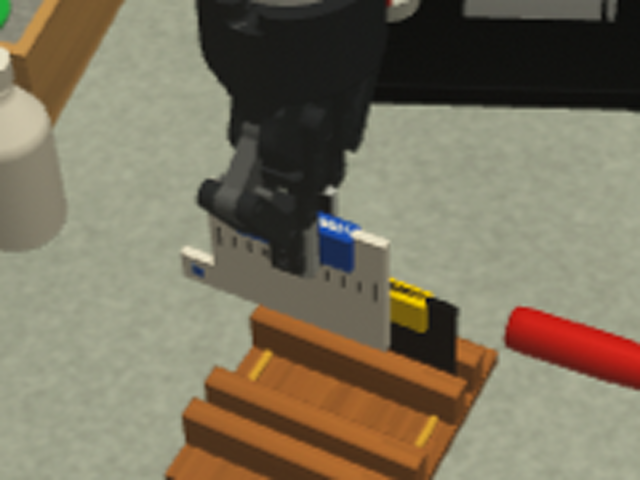

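Run:
```python
from fit import *
s=T(3.2,200,200,0,0)
obs=[((-45,2.5,0),s(389,349)),((-45,2.5,72),s(389,243)),((63,2.5,17),s(184,251)),((63,2.5,0),s(186,276)),((-30,6,72),s(358,229))]
def f(p):
    M=Ro.from_euler('ZY',[1.3798-np.pi/2,p[3]]).as_matrix()
    return np.concatenate([proj('side',M@np.array(P)+p[:3])[0]-uv for P,uv in obs])
r=least_squares(f,[525,319,130,0],x_scale=[1,1,1,.02]);print(r.x.round(3),f(r.x).round(1))
a=1.3798-np.pi/2;d=r.x[:3]-[525.5,319.4,174.9];print('along',d[:2]@[np.cos(a),np.sin(a)],'across',d[:2]@[-np.sin(a),np.cos(a)],d[2])
```

```text
[5.23037e+02 3.27253e+02 1.41250e+02 2.20000e-02] [ 1.2 -0.4  0.2 -0.8 -0.3 -0.3  0.2 -0.6 -1.2  2. ]
along -3.9087995888093863 across 7.242461092791205 -33.65048018844561
```

>>> play_rows([
  [[0, 0, 0], [0, 0, -4.7]],
  [[0, 0, 0], [0, 0, -4.7]],
  [[0, 0, 0], [0, 0, -4.7]],
  [[0, 0, 0], [0, 0, -4.6]],
  [[0, 0, 0], [0, 0, -4.6]],
  [[-15, -5, 0], [0, 0, 0]],
  [[-25, -8.6, 0], [0, 0, 0]],
  [[-28, -9.7, 0], [0, 0, 0]],
  [[-28, -9.7, 0], [0, 0, 0]],
  [[-28, -9.7, 0], [0, 0, 0]],
  [[-28, -9.7, 0], [0, 0, 0]],
  [[-28, -9.7, 0], [0, 0, 0]],
  [[-28, -9.7, 0], [0, 0, 0]],
  [[-28, -9.7, 0], [0, 0, 0]],
  [[-28, -9.7, 0], [0, 0, 0]],
  [[-28, -9.7, 0], [0, 0, 0]],
  [[-25, -8.6, 5], [0, 0, 0]],
  [[-20, -6.9, 5], [0, 0, 0]],
  [[-10, -3.4, 0], [0, 0, 0]],
  [[0, 0, 0], [0, 0, 0]],
])

```text
time_s: 8.75
eef_pos: [482.0, -46.5, 163.3]
ee_rot: [-0.001, 0.628, 0.778, -0.0]
force: [0.8, 0.4, -0.6]
grip_width: 0.127
```

```bash
python3 -c "
from h import *
rel(484.2,-46.6,110,1.786)"
```

```text
t 8.75 tcp [482.  -46.5 163.3] a 1.784 tilt [ 0.001 -0.002 -1.   ] F [ 0.8  0.4 -0.6] w 10.8 j [-0.34  0.29  1.71 -0.    1.14 -2.12]
shift now-frame [-0.6  2.2 53.3] turn [-0.12 -0.06 -0.12] shift after turn [-0.5  2.1 53.3]
```

>>> play_rows([
  [[-0.5, 2, 10], [0, 0, 0]],
  [[0, 0, 14], [0, 0, 0]],
  [[0, 0, 14], [0, 0, 0]],
  [[0, 0, 12], [0, 0, 0]],
  [[0, 0, 0], [0, 0, 0]],
  [[0, 0, 0], [0, 0, 0]],
  [[0, 0, 0], [0, 0, 0]],
])

```text
time_s: 9.33
eef_pos: [485.1, -44.7, 114.7]
ee_rot: [0.0, 0.627, 0.779, 0.0]
force: [1.1, -1.0, -0.6]
grip_width: 0.132
```

```bash
python3 -c "
from h import *
rel(484.2,-46.6,110,1.786)
s=cap('side','s4')[125:230,300:440];t=cap('top','t4')[180:300,360:480]
a=cv2.resize(s,(560,420),interpolation=cv2.INTER_CUBIC);b=cv2.resize(t,(240,240))
b=np.vstack([b,np.zeros((180,240,3),np.uint8)])
cv2.imwrite('pics/c6.png',np.hstack([a,b])[:,:,::-1])"
```

```text
t 9.33 tcp [485.1 -44.7 114.7] a 1.7874 tilt [-0.     0.001 -1.   ] F [ 1.1 -1.  -0.6] w 11.3 j [-0.33  0.36  1.76  0.    1.02 -2.12]
shift now-frame [-1.7 -1.3  4.7] turn [0.04 0.01 0.08] shift after turn [-1.7 -1.3  4.7]
```

View pics/c6.png

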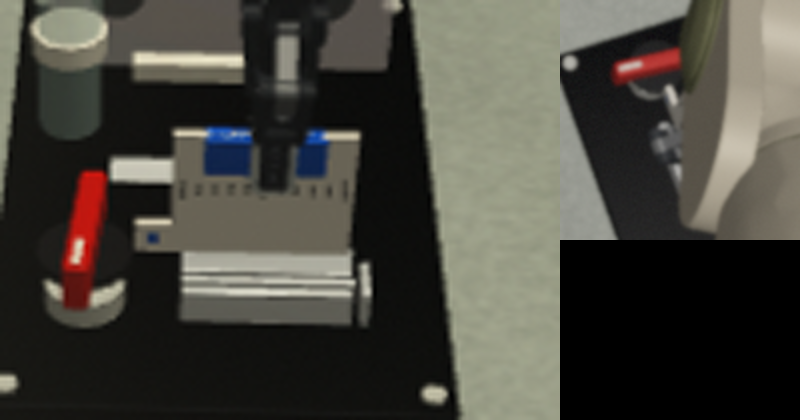

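Run:
```python
from fit import *
s=T(4,300,125,0,0)
obs=[((-45,2.5,0),s(350,251)),((-45,2.5,72),s(360,134)),((63,2.5,17),s(135,223)),((63,2.5,0),s(135,250)),((-30,6,72),s(325,135)),((45,2.5,72),s(173,134)),((30,6,72),s(206,134))]
a=1.7874-np.pi/2; e=np.array([np.cos(a),np.sin(a),0]); n=np.array([-e[1],e[0],0])
for tcp in ([485.1,-44.7,114.7],):
  def f(p):
    M=Ro.from_euler('ZY',[a,p[2]]).as_matrix()
    return np.concatenate([proj('side',M@np.array(P)+tcp+e*p[0]+[0,0,p[1]])[0]-uv for P,uv in obs])
  r=least_squares(f,[0,-45,0],x_scale=[1,1,.02]);print('along,dz,pitch',r.x.round(3),f(r.x).round(1))
# slot in side view, far top edge and near bottom (w=13.8)
ob=[(44,-1,59,s(181,250)),(-44,-1,59,s(351,251)),(44,1,30,s(180,319)),(-44,1,30,s(351,325))]
def g(p):
    return np.concatenate([proj('side',np.array([p[0],p[1],z])+e*x+n*k*13.8)[0]-uv for x,k,z,uv in ob])
r=least_squares(g,[482,-47]);print('slot',r.x.round(2),g(r.x).round(1))
```

```text
along,dz,pitch [ 2.3450e+00 -4.5584e+01  1.8000e-02] [-0.2 -0.4 -0.3 -0.2  0.2 -0.2  0.3 -0.4  0.7  0.6 -0.1 -0.3 -0.6  0.8]
slot [482.8  -42.95] [ 0.  -1.1  0.3 -0.5 -0.1  1.1 -0.2  0.4]
```

>>> play_rows([
  [[-1, -4.5, 3], [0, 0, 0]],
  [[0, 0, 4], [0, 0, 0]],
  [[0, 0, 4], [0, 0, 0]],
  [[0, 0, 4], [0, 0, 0]],
  [[0, 0, 4], [0, 0, 0]],
  [[0, 0, 0], [0, 0, 0]],
  [[0, 0, 0], [0, 0, 0]],
])

```text
time_s: 10.02
eef_pos: [480.4, -47.2, 95.0]
ee_rot: [-0.0, 0.627, 0.779, -0.0]
force: [0.1, 0.4, -1.2]
grip_width: 0.127
```

```bash
python3 -c "
from h import *
rel(482.3,-47,75,1.786);print(ctrl.sense()['wrist_torque'])"
```

```text
t 10.02 tcp [480.4 -47.2  95. ] a 1.7864 tilt [ 0. -0. -1.] F [ 0.1  0.4 -1.2] w 10.8 j [-0.34  0.38  1.79  0.    0.97 -2.13]
shift now-frame [-0.2  1.9 20. ] turn [-0.03 -0.02  0.02] shift after turn [-0.2  1.9 20. ]
[ 0.02205046 -0.03225866  0.03230658]
```

No contact yet, with the bottom edge 9 mm below the jaw tops. Continuing down.

>>> play_rows([
  [[0, 0, 4], [0, 0, 0]],
  [[0, 0, 4], [0, 0, 0]],
  [[0, 0, 4], [0, 0, 0]],
  [[0, 0, 3], [0, 0, 0]],
  [[0, 0, 2], [0, 0, 0]],
  [[0, 0, 1], [0, 0, 0]],
  [[0, 0, 0], [0, 0, 0]],
  [[0, 0, 0], [0, 0, 0]],
])

```text
time_s: 10.68
eef_pos: [480.6, -47.2, 77.3]
ee_rot: [0.0, 0.627, 0.779, 0.0]
force: [0.2, -0.3, -1.4]
grip_width: 0.13
```

```bash
python3 -c "
from h import *
rel(482.3,-47,75,1.786);print(ctrl.sense()['wrist_torque'])"
```

```text
t 10.68 tcp [480.6 -47.2  77.3] a 1.7865 tilt [-0.  0. -1.] F [ 0.2 -0.3 -1.4] w 11.1 j [-0.34  0.41  1.81 -0.    0.92 -2.13]
shift now-frame [-0.2  1.7  2.3] turn [0.   0.   0.03] shift after turn [-0.2  1.7  2.3]
[-0.02825332  0.02944796  0.05910644]
```

>>> play_rows([
  [[0, 0, 1], [0, 0, 0]],
  [[0, 0, 1], [0, 0, 0]],
  [[0, 0, 1], [0, 0, 0]],
  [[0, 0, 0], [0, 0, 0]],
  [[0, 0, 0], [0, 0, 0]],
])

```text
time_s: 11.1
eef_pos: [480.6, -47.3, 75.0]
ee_rot: [0.0, 0.627, 0.779, -0.0]
force: [-3.9, 0.0, 7.6]
grip_width: 0.127
```

```bash
python3 -c "
from h import *
rel(482.3,-47,75,1.786)
s=cap('side','s5')[125:230,300:440]
a=cv2.resize(s,(640,480),interpolation=cv2.INTER_CUBIC)
cv2.imwrite('pics/c7.png',a[:,:,::-1])"
```

```text
t 11.1 tcp [480.6 -47.3  75. ] a 1.7866 tilt [-0.  0. -1.] F [-3.9  0.   7.6] w 10.9 j [-0.34  0.41  1.81 -0.    0.92 -2.13]
shift now-frame [-0.1  1.7 -0. ] turn [0.02 0.02 0.03] shift after turn [-0.1  1.7 -0. ]
```

View pics/c7.png

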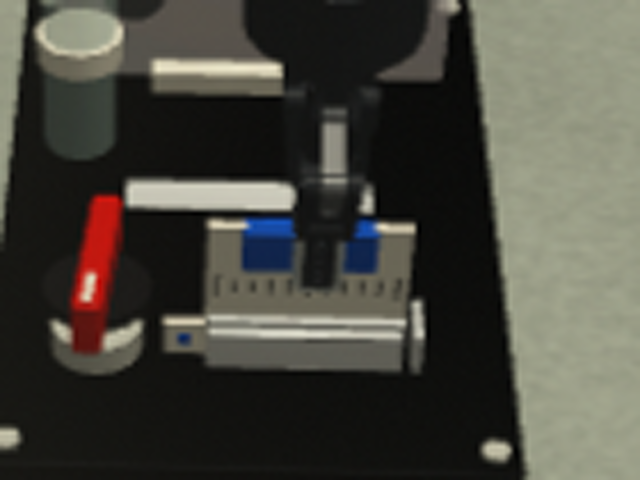

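Plate seated: contact at TCP z 75 (home), and the foot shows about 18.5 mm beyond the jaw end, so x ≈ 0. Release and rise.

>>> play_rows([
  [[0, 0, 0], [0, 0, 0]],
  [[0, 0, 0], [0, 0, 0]],
  [[0, 0, 0], [0, 0, 0]],
  [[0, 0, 0], [0, 0, 0]],
  [[0, 0, 0], [0, 0, 0]],
  [[0, 0, 0], [0, 0, 0]],
  [[0, 0, -10], [0, 0, 0]],
  [[0, 0, -15], [0, 0, 0]],
  [[0, 0, -20], [0, 0, 0]],
  [[0, 0, -25], [0, 0, 0]],
  [[0, 0, -20], [0, 0, 0]],
  [[0, 0, 0], [0, 0, 0]],
], fingers=36)

```text
time_s: 12.15
eef_pos: [482.2, -47.7, 168.7]
ee_rot: [0.003, 0.627, 0.779, 0.001]
force: [1.4, 0.5, 0.8]
grip_width: 0.424
```

```bash
python3 -c "
from h import *
rel(574,-27,130,0.216)
s=cap('side','s6')
"
python3 - <<'E'
import sys; sys.path.insert(0,'.')
import os; os.chdir('.')
from fit import *
s=T(640/140,300,125,0,0)
# knob flange ellipse centre z66 & bar top centre z86 in side view
for uv,z in ((s(97,287),66),(s(97,253),86)): print(uv,ray('side',uv,z).round(1))
print(proj('side',[[574,-27,66],[574,-27,86]]))
E
```

```text
t 12.15 tcp [482.2 -47.7 168.7] a 1.7866 tilt [-0.004  0.006 -1.   ] F [1.4 0.5 0.8] w 36.2 j [-0.34  0.28  1.71  0.    1.14 -2.13]
shift now-frame [ 0.7 93.9 39.3] turn [ 0.45 -0.11 89.99] shift after turn [94.1 -0.5 38.7]
(321.21875, 187.78125) [573.8 -22.2  66. ]
(321.21875, 180.34375) [573.5 -21.2  86. ]
[[321.68446306 186.32930389]
 [321.67334564 178.58269209]]
```

>>> play_rows([
  [[0, 0, 0], [0, 0, 7]],
  [[0, 0, 0], [0, 0, 7]],
  [[0, 0, 0], [0, 0, 7]],
  [[0, 0, 0], [0, 0, 7]],
  [[0, 0, 0], [0, 0, 7]],
  [[0, 0, 0], [0, 0, 7]],
  [[0, 0, 0], [0, 0, 7]],
  [[0, 0, 0], [0, 0, 7]],
  [[0, 0, 0], [0, 0, 7]],
  [[0, 0, 0], [0, 0, 7]],
  [[0, 0, 0], [0, 0, 7]],
  [[0, 0, 0], [0, 0, 7]],
  [[0, 0, 0], [0, 0, 6]],
  [[20, 0, 0], [0, 0, 0]],
  [[25, 0, 0], [0, 0, 0]],
  [[25, -0.5, 0], [0, 0, 0]],
  [[24, 0, 10], [0, 0, 0]],
  [[0, 0, 15], [0, 0, 0]],
  [[0, 0, 14], [0, 0, 0]],
  [[0, 0, 0], [0, 0, 0]],
])

```text
time_s: 13.87
eef_pos: [570.6, -26.1, 121.8]
ee_rot: [-0.001, 0.994, 0.108, -0.003]
force: [-0.7, 0.3, 0.4]
grip_width: 0.422
```

```bash
python3 -c "
from h import *
rel(574,-27,70,0.216)
s=cap('side','s7')[125:230,280:420];t=cap('top','t7')[170:290,360:500]
a=np.hstack([cv2.resize(s,(400,300),interpolation=cv2.INTER_CUBIC),cv2.resize(t,(350,300))])
cv2.imwrite('pics/c8.png',a[:,:,::-1])"
```

```text
t 13.87 tcp [570.6 -26.1 121.8] a 0.2158 tilt [-0.006 -0.003 -1.   ] F [-0.7  0.3  0.4] w 36.1 j [-0.25  0.52  1.49  0.    1.14 -0.47]
shift now-frame [ 3.4  1.8 51.8] turn [-0.17  0.33 -0.01] shift after turn [ 3.1  1.6 51.8]
```

View pics/c8.png

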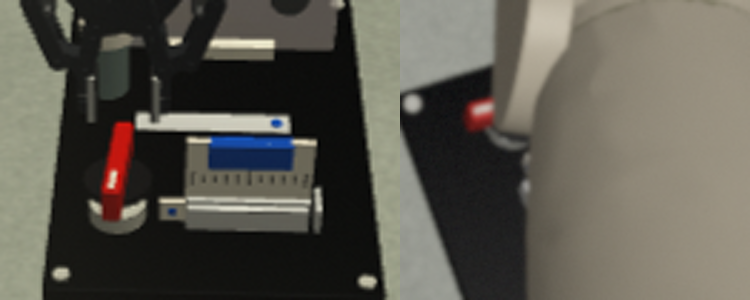

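Plate stands in the holder and the fingers are either side of the bar. Lowering over the knob and gripping.

>>> play_rows([
  [[3, 1.5, 0], [0, 0, 0]],
  [[0, 0, 10], [0, 0, 0]],
  [[0, 0, 10], [0, 0, 0]],
  [[0, 0, 10], [0, 0, 0]],
  [[0, 0, 10], [0, 0, 0]],
  [[0, 0, 8], [0, 0, 0]],
  [[0, 0, 0], [0, 0, 0]],
  [[0, 0, 0], [0, 0, 0]],
])

```text
time_s: 14.63
eef_pos: [575.3, -27.4, 76.8]
ee_rot: [-0.0, 0.994, 0.108, -0.0]
force: [-0.1, 0.5, 0.6]
grip_width: 0.42
```

>>> play_rows([
  [[0, 0, 0], [0, 0, 0]],
  [[0, 0, 0], [0, 0, 0]],
  [[0, 0, 0], [0, 0, 0]],
  [[0, 0, 0], [0, 0, 0]],
  [[0, 0, 0], [0, 0, 0]],
  [[0, 0, 0], [0, 0, 0]],
  [[0, 0, 0], [0, 0, 0]],
], fingers=0, squeeze=40)

```text
time_s: 15.22
eef_pos: [575.9, -27.5, 77.6]
ee_rot: [0.0, 0.994, 0.108, 0.001]
force: [2.6, 1.1, 1.8]
grip_width: 0.153
```

```bash
python3 -c "
from h import *
rel(574,-27,70,0.216)"
```

```text
t 15.22 tcp [575.9 -27.5  77.6] a 0.2155 tilt [ 0.001  0.    -1.   ] F [2.6 1.1 1.8] w 13.0 j [-0.25  0.58  1.52  0.    1.04 -0.47]
shift now-frame [-1.8 -0.9  7.6] turn [ 0.02 -0.07 -0.03] shift after turn [-1.8 -0.9  7.6]
```

>>> play_rows([
  [[0, 0, 2], [0, 0, 0]],
  [[0, 0, 2], [0, 0, 0]],
  [[0, 0, 2], [0, 0, 0]],
  [[0, 0, 2], [0, 0, 0]],
  [[0, 0, 2], [0, 0, 0]],
  [[0, 0, 1], [0, 0, 0]],
  [[0, 0, 0], [0, 0, 0]],
  [[0, 0, 0], [0, 0, 0]],
])

```text
time_s: 15.88
eef_pos: [576.1, -27.5, 67.8]
ee_rot: [0.0, 0.994, 0.108, 0.001]
force: [-0.7, 1.5, 16.3]
grip_width: 0.152
```

```bash
python3 -c "
from h import *
rel(574,-27,66,0.216)"
```

```text
t 15.88 tcp [576.1 -27.5  67.8] a 0.2157 tilt [ 0.002  0.001 -1.   ] F [-0.7  1.5 16.3] w 13.0 j [-0.25  0.6   1.53 -0.    1.02 -0.47]
shift now-frame [-1.9 -1.   1.8] turn [ 0.05 -0.1  -0.02] shift after turn [-1.9 -1.   1.8]
```

Bottomed (9.8 mm travel, 16 N). Turning clockwise (+z of tool).

>>> play_rows([
  [[0, 0, 0], [0, 0, 3]],
  [[0, 0, 0], [0, 0, 5]],
  [[0, 0, 0], [0, 0, 5]],
  [[0, 0, 0], [0, 0, 5]],
  [[0, 0, 0], [0, 0, 5]],
  [[0, 0, 0], [0, 0, 5]],
  [[0, 0, 0], [0, 0, 5]],
  [[0, 0, 0], [0, 0, 5]],
  [[0, 0, 0], [0, 0, 0]],
])

```text
time_s: 16.63
eef_pos: [576.1, -27.9, 67.8]
ee_rot: [0.001, 0.975, -0.224, 0.001]
force: [-0.7, -0.3, 15.5]
grip_width: 0.149
```

```bash
python3 -c "
from h import *
rel(576,-27.5,67.8,-1.284);print(ctrl.sense()['wrist_torque'])"
```

```text
t 16.63 tcp [576.1 -27.9  67.8] a -0.4511 tilt [ 0.003  0.001 -1.   ] F [-0.7 -0.3 15.5] w 12.7 j [-0.25  0.6   1.53 -0.    1.02  0.2 ]
shift now-frame [-0.3 -0.3  0. ] turn [-3.000e-02 -1.500e-01  4.772e+01] shift after turn [-0.5  0.   0. ]
[-0.14120403  0.25953183 -0.03659882]
```

>>> play_rows([
  [[0, 0, 0], [0, 0, 5]],
  [[0, 0, 0], [0, 0, 5]],
  [[0, 0, 0], [0, 0, 5]],
  [[0, 0, 0], [0, 0, 5]],
  [[0, 0, 0], [0, 0, 5]],
  [[0, 0, 0], [0, 0, 5]],
  [[0, 0, 0], [0, 0, 5]],
  [[0, 0, 0], [0, 0, 5]],
  [[0, 0, 0], [0, 0, 4]],
  [[0, 0, 0], [0, 0, 3]],
  [[0, 0, 0], [0, 0, 1]],
  [[0, 0, 0], [0, 0, 0]],
  [[0, 0, 0], [0, 0, 0]],
  [[0, 0, 0], [0, 0, 0]],
])

```text
time_s: 17.8
eef_pos: [576.2, -28.0, 67.8]
ee_rot: [-0.0, 0.801, -0.599, 0.001]
force: [-0.4, -0.6, 15.7]
grip_width: 0.151
```

```bash
python3 -c "
from h import *
rel(576,-27.5,67.8,-1.284);print(ctrl.sense()['wrist_torque'])
s=cap('side','s9')[125:230,280:420]
cv2.imwrite('pics/c9.png',cv2.resize(s,(640,480),interpolation=cv2.INTER_CUBIC)[:,:,::-1])"
```

```text
t 17.8 tcp [576.2 -28.   67.8] a -1.2844 tilt [ 0.002 -0.002 -1.   ] F [-0.4 -0.6 15.7] w 12.9 j [-0.25  0.6   1.53 -0.    1.02  1.03]
shift now-frame [-0.5  0.1 -0. ] turn [-0.1  -0.12 -0.02] shift after turn [-0.5  0.1 -0. ]
[-0.06285423  0.10823953 -0.04172126]
```

View pics/c9.png

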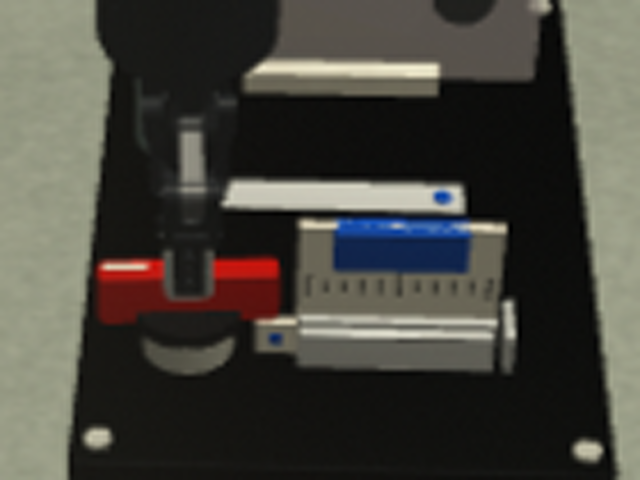

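Bar lies along the slot over the foot. Nudge 2° more, then release and rise.

>>> play_rows([
  [[0, 0, 0], [0, 0, 2]],
  [[0, 0, 0], [0, 0, 0]],
  [[0, 0, 0], [0, 0, 0]],
])

```text
time_s: 18.1
eef_pos: [576.2, -28.0, 67.8]
ee_rot: [-0.0, 0.79, -0.613, 0.001]
force: [0.2, -1.9, 14.3]
grip_width: 0.146
```

>>> play_rows([
  [[0, 0, 0], [0, 0, 0]],
  [[0, 0, 0], [0, 0, 0]],
  [[0, 0, 0], [0, 0, 0]],
  [[0, 0, 0], [0, 0, 0]],
  [[0, 0, 0], [0, 0, 0]],
  [[0, 0, -8], [0, 0, 0]],
  [[0, 0, -15], [0, 0, 0]],
  [[0, 0, -20], [0, 0, 0]],
  [[0, 0, -30], [0, 0, 0]],
  [[0, 0, -30], [0, 0, 0]],
  [[0, 0, -20], [0, 0, 0]],
  [[0, 0, 0], [0, 0, 0]],
  [[0, 0, 0], [0, 0, 0]],
], fingers=36)

```text
time_s: 19.18
eef_pos: [575.7, -27.5, 190.4]
ee_rot: [-0.0, 0.79, -0.613, 0.001]
force: [-0.1, 0.1, -0.7]
grip_width: 0.42
```

```bash
python3 -c "
from h import *
rel(576,-27.5,67.8,-1.284)
s=cap('side','s10')[125:230,280:420]
cv2.imwrite('pics/c10.png',cv2.resize(s,(640,480),interpolation=cv2.INTER_CUBIC)[:,:,::-1])"
```

```text
t 19.18 tcp [575.7 -27.5 190.4] a -1.3201 tilt [ 0.001 -0.002 -1.   ] F [-0.1  0.1 -0.7] w 35.9 j [-0.25  0.46  1.4  -0.    1.28  1.07]
shift now-frame [-0.000e+00 -1.000e-01  1.226e+02] turn [-0.1  -0.06 -2.07] shift after turn [ 1.000e-01 -3.000e-01  1.226e+02]
```

View pics/c10.png

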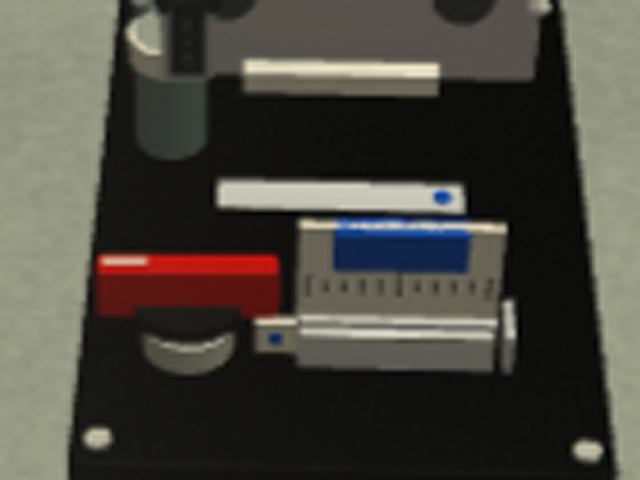

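The knob stays down (about 2 mm of rise, which fits the 7.5 mm catch) with its bar along the slot, and the plate is home. Handing in.

```bash
python3 -c "
from rig import ctrl
print(ctrl.finish_job())"
```

```text
the job is handed in; nothing more can be done
None
```

The scale plate is in the holder with its foot towards the red knob, and the knob is locked down over the foot. I handed the job in at about 19 s of the 58 s allowed; the hand-in reports no verdict.

- **Plate:** I took the white plate with the blue grip from the rack. It touched bottom in the slot at the expected height with about 8 N. In the picture its foot reached about 18.5 mm past the jaw end, so it sits within about 1 mm of home along the slot.
- **Knob:** It went down 9.8 mm until it bottomed, at about 16 N. I turned it about 88° clockwise with the gripper. The last picture, taken after letting go, shows the bar along the slot and the knob risen only about 2 mm, which fits the catch at 7.5 mm.
- **Checks that disagreed:**
  - The network's "slot" reports landed on something else, not the holder, so I located the holder from the pictures by hand.
  - The two cameras differed by about 4 mm on the slot's sideways position; the plate went in without force.
  - At the stop I saw little wrist torque, so the stop itself was not clearly felt.
- **Other objects:** I touched none of the other things as far as I know, but did not check their positions again at the end.

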